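# Press the sample tablet

### The job

Press the tablet in the blue sample press: slide its red safety catch fully out first, with the handle still up, then push the black handle fully down. Leave the catch out and the handle down, and leave the catch of the white press as it is.

Things in the scene. Friction and masses are not known exactly. Their poses are not given: they have to be found in the camera images.
- blue_press: Blue hand press, bolted down, with a steel die (ring, 52 mm across) holding a white tablet. Base plate 200 (x) by 120 (y) by 20 mm; origin at the centre of its underside; x points from the handle end to the column, z up. Offsets in mm in this frame: handle hinge along y at (50, 0, 115), between cheeks up to z 138; catch guide block at x -63 to -37, y 32 to 58, up to z 149.
- blue_catch (a joint): Red upright post, 18 mm thick, z 130 to 185, at x -50, y 88 (press frame) when in, on a level bolt (12 thick, along y, at z 136) that passes under the handle bar. Value: m slid out along the press's +y; near 0 in (handle blocked), 0.036 at the outer stop (handle free). Pinch the post or push its inner side; about 2 N moves it; it stays put.
- blue_handle (a joint): Steel bar (24 mm wide) from the hinge towards the press's -x, ending in a black round cross grip 28 thick, 80 long along y, its axis 160 from the hinge. Value: rad swung down; near 0 up, the bar rising 0.37 rad to the grip (grip axis at z 173); 0.74 lower stop, falling 0.37 rad (z 57). Blocked at about 0.05 while the catch is in. Some 5 N down on the grip moves it; it stays put.
- white_catch (a joint): Red catch post on the white press, a bystander of the same shape with a flat steel disc in place of die and tablet. Value in m, near 0 is in; to be left in.

How it is judged:
On the way, in this order (a step that is already met when the one before it is completed fails the run):
1. the blue press's catch is slid out while its handle is still up (value of joint blue_catch above 0.026 m and value of joint blue_handle below 0.2 rad), for 0.1 s.
2. the blue press's handle is pushed down with the catch out (value of joint blue_handle above 0.62 rad and value of joint blue_catch above 0.024 m), for 0.1 s.
At the end, for the whole second after the job is handed in: The blue press's handle is down and at rest (joint above 0.60 of 0.74 rad; it must have gone past 0.62), its catch is out (at least 24 mm of 36; it must have gone past 26 mm before the handle was lowered) and the white press's catch is still in (under 12 mm) (value of joint blue_handle above 0.6 rad and value of joint blue_catch above 0.024 m and value of joint white_catch below 0.012 m and velocity of joint blue_handle between -0.05 and 0.05 rad/s); the robot touches nothing.
It fails at once if the white press's catch is pulled out (value of joint white_catch above 0.012 m).
It also fails if it takes over 42 s, if anything falls off the work surface, if the arm or the gripper's body presses on something with over 40 N, if the wrist force passes 120 N, or if a joint passes its speed limit or range.

### The arm

A 6-joint arm with a two-finger parallel gripper is mounted at the origin on the work surface. World frame = base frame: x ahead of the robot, y to its left, z up, the work surface at z = 0. Lengths are in m, angles in rad, forces in N, time in s.
With the tool pointing down it reaches from about 0.25 to 0.725 m from the base axis. Payload 9.7 kg.
Tool frame: the origin (TCP) lies midway between the tips of the shut fingers; the grasp point (between the pads) lies 19 mm behind it (manip.hold_point_z is the x of the grasp point in the tool frame, in m); x points along the fingers, z is the direction in which the jaws open and shut, and the axes are right-handed (so a half turn about x gives the same grasp; the last joint's range is limited). The gripper opens to 85 mm and grips with 20 to 120 N. Pads are 22 mm wide; open, the fingers measure 114 mm over their backs; the gripper's body (76 mm by 85 mm) begins 54 mm behind the grasp point. The pads swing forward as they close: fully open they stand 13 mm farther back than shut.
Start: joints at [-1.321, 0.087, 0.176, 1.66, 0, 1.571], TCP at [0.136, -0.533, 0.231] pointing down, gripper open.
Joint ranges: [-3.13, 3.13], [-0.85, 1.81], [-1.15, 1.24], [-2.2, 2.28], [-1.44, 1.52], [-3.14, 3.14]. Speed limits (rad/s): [2.22, 2.22, 2.57, 3.14, 3.14, 3.14].

### API

Orientations are given as a unit quaternion [x, y, z, w].
In Python, from bench import manip gives the robot as it stands. The module is installed in compiled form; this text tells all that it offers.
- The arm moves only by the tool play_rows, never from a script. Its arguments are lists of equal length, an entry for each row: "translation": the shift along the tool's x, y, z in cm, a list of three; "delta_rot": the turn, a rotation vector about the tool's x, y, z in rad, a list of three. In form: {"translation": [[x, y, z], ...], "delta_rot": [[wx, wy, wz], ...]}. A call has exactly 10 rows; each row is the pose to reach, as a shift and turn from the pose commanded when the call began, along the tool's axes at that moment; what a row does not reach only later rows make up. A row lasts 1/10 s, in which the tool goes at most 50 mm and 8.59 degrees, less where a joint would pass 70% of its speed; a pose out of reach is approached as far as the arm can. A call with a gripper value outside its range is refused whole. "hand" is the closure, from 0 (fully open) to 1 (shut), set as the call begins (left out, the last holds). The fingers move at their own pace and stop on an object; the grip force is fixed at half the most. Time passes only in rows, so rows that repeat a pose let the fingers close, or fill a call up. It gives the time, the measured TCP pose, the force and the opening at its end, in the units of the state.
- manip.get_obs(): the state, without advancing time (a new reading comes with each control period).
- manip.get_image(name): name is "side" or "top" or "wrist"; returns the picture (384x512x3 uint8, red, green, blue); there is no depth.
- manip.calibration(name): a dict with "intrinsics" (3x3 intrinsics, pixels), "eye" and "orientation" of the camera in the world; the wrist camera has in their place "tool_from_camera" (4x4, takes a point from camera to tool coordinates, whose origin is the TCP and whose axes are the tool frame's). Camera axes: x right, y down, z forward; pixel columns grow to the right and rows downward; lengths in m; the calibration is good to about 2 mm. A picture is of the moment at which its call begins: read the wrist's pose just before it. calibration takes no time and is no camera call.
- manip.finish_job(): hands the job in, once; it reports no verdict.
The state is a dict: "time_s": time; "joint_pos": joint angles; "dq": joint speeds; "joint_torque": joint torques, N m; "eef_pos": TCP position; "tool_rot": TCP orientation; "contact_force": force on the tool from outside, world axes, zero at the start; "ft_torque": the same for the moment, N m; "width": finger opening in m.
Only numpy, scipy, OpenCV 4.12 (cv2) and the standard library are available. Lean on these libraries where they do the work, as an engineer would, in place of code of your own. Each camera call takes 0.05 s, during which the arm holds its last target. There are 200 camera calls.

## Working session

There is one attempt and no reset: what is moved stays moved. The work goes in short steps, Python scripts to look and compute and a tool call to move; the robot and the scene stay as the last step left them, time stands still between calls to the robot, and variables do not carry over. Pictures are saved under pics/ and viewed, about 8 in all and at most 12, crops included, and the job is handed in when it is done.

Besides the shell and the picture viewer there is one more tool, called as name(argument=value, ...), one argument or row to a line, values as JSON. play_rows: Moves the arm, as the interface text tells. Its arguments: {"type":"object","properties":{"translation":{"type":"array","items":{"type":"array","items":{"type":"number"}}},"delta_rot":{"type":"array","items":{"type":"array","items":{"type":"number"}}},"hand":{"type":"number"}},"required":["translation","delta_rot"]}

```bash
mkdir -p pics; python3 - <<'E'
from bench import manip
import cv2,numpy as np
o=manip.get_obs(); print({k:np.round(v,3) for k,v in o.items()}, manip.hold_point_z)
for n in("top","side"):
    im=manip.get_image(n); cv2.imwrite(f"pics/{n}0.png",im[:,:,::-1])
    c=manip.calibration(n); print(n,c)
print(manip.calibration("wrist"))
E
```

```text
{'time_s': np.float64(0.0), 'joint_pos': array([-1.321,  0.087,  0.175,  1.66 , -0.   ,  1.571]), 'dq': array([-0.001, -0.001,  0.001, -0.   , -0.001,  0.   ]), 'joint_torque': array([-3.0000e-03, -5.2038e+01,  4.6481e+01,  1.6000e-02, -0.0000e+00,
        0.0000e+00]), 'eef_pos': array([ 0.136, -0.533,  0.231]), 'tool_rot': array([ 0.434,  0.559, -0.434,  0.558]), 'contact_force': array([0.919, 0.521, 0.687]), 'ft_torque': array([ 0.025, -0.023,  0.022]), 'width': np.float64(0.085)} -0.0187
top {'intrinsics': array([[445.05706416,   0.        , 248.78036358],
       [  0.        , 445.05706416, 195.39464269],
       [  0.        ,   0.        ,   1.        ]]), 'eye': array([0.50972518, 0.00238275, 1.0161605 ]), 'orientation': array([-0.70442493,  0.70954722, -0.01109298,  0.01432496])}
side {'intrinsics': array([[409.48815161,   0.        , 258.04476244],
       [  0.        , 409.48815161, 188.88306205],
       [  0.        ,   0.        ,   1.        ]]), 'eye': array([0.21311466, 0.61894574, 0.8329056 ]), 'orientation': array([-0.23825348,  0.89479281, -0.36584542,  0.09347855])}
{'intrinsics': array([[309.78629419,   0.        , 252.56342509],
       [  0.        , 309.78629419, 192.51066096],
       [  0.        ,   0.        ,   1.        ]]), 'tool_from_camera': array([[ 6.64517078e-04, -3.19367188e-01,  9.47630813e-01,
        -1.42808715e-01],
       [ 6.13073898e-04, -9.47630714e-01, -3.19367585e-01,
         8.21311286e-02],
       [ 9.99999591e-01,  7.93192931e-04, -4.33921106e-04,
        -9.52326971e-04],
       [ 0.00000000e+00,  0.00000000e+00,  0.00000000e+00,
         1.00000000e+00]])}
```

View pics/top0.png

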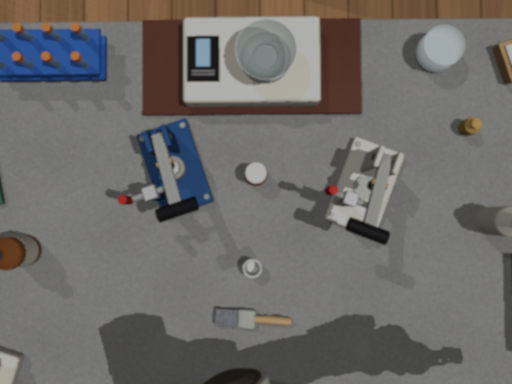

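View pics/side0.png

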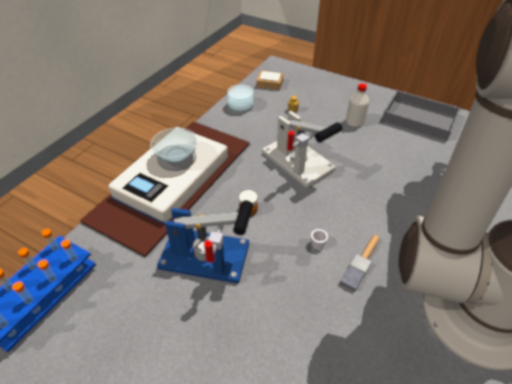

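The top view shows the blue press at about (175,170), with its red post at (124,200) and black grip at (177,208). The white press is at about (365,190), well clear. The side view agrees: both handles are up.

```bash
cat > h.py <<'E'
import cv2,numpy as np
from bench import manip
from scipy.spatial.transform import Rotation as R
def ray(n,uv):
    c=manip.calibration(n); d=np.linalg.inv(c["intrinsics"])@[uv[0],uv[1],1]
    return c["eye"],R.from_quat(c["orientation"]).as_matrix()@d
def plane(n,uv,z):
    e,d=ray(n,uv); return e+d*(z-e[2])/d[2]
def cross(a,b):
    (e,d),(f,g)=ray("top",a),ray("side",b)
    s=np.linalg.lstsq(np.c_[d,-g],f-e,rcond=None)[0]; p,q=e+s[0]*d,f+s[1]*g
    return (p+q)/2,np.linalg.norm(p-q)
def blobs(im,kind,roi):
    r,g,b=[im[:,:,i].astype(int) for i in range(3)]
    m={"red":(r>110)&(g<70)&(b<70),"black":(r<45)&(g<45)&(b<45),"blue":(b>r+40)&(b>70)}[kind].astype(np.uint8)
    x0,y0,x1,y1=roi; k=np.zeros_like(m);k[y0:y1,x0:x1]=m[y0:y1,x0:x1]
    cs,_=cv2.findContours(k,cv2.RETR_EXTERNAL,cv2.CHAIN_APPROX_NONE)
    return sorted(cs,key=cv2.contourArea)[::-1]
E
python3 - <<'E'
from h import *
t=cv2.imread("pics/top0.png")[:,:,::-1]; s=cv2.imread("pics/side0.png")[:,:,::-1]
C={}
for k,n,im,roi in [("red","top",t,(100,180,145,220)),("black","top",t,(150,190,205,225)),("blue","top",t,(130,110,220,225)),
  ("red","side",s,(190,225,230,280)),("black","side",s,(225,195,260,240))]:
    c=blobs(im,k,roi)[0]; r=cv2.minAreaRect(c); C[k,n]=r; print(k,n,cv2.contourArea(c),r,cv2.boundingRect(c))
    if k=="blue": print(np.round([plane("top",p,.02) for p in cv2.boxPoints(r)],3))
print("grip plane",plane("top",C["black","top"][0],.173),"cross",cross(C["black","top"][0],C["black","side"][0]))
bp=cv2.boxPoints(C["black","top"]);print(np.round([plane("top",p,.173) for p in bp],4))
print("red",plane("top",C["red","top"][0],.18),"cross",cross(C["red","top"][0],C["red","side"][0]))
E
```

```text
red top 52.5 ((122.0, 199.0), (8.0, 8.0), 90.0) (118, 195, 9, 9)
black top 479.5 ((176.30001831054688, 208.4000244140625), (13.597793579101562, 41.42583465576172), 71.56504821777344) (156, 197, 42, 24)
blue top 1729.5 ((180.83370971679688, 164.91783142089844), (87.69762420654297, 37.946929931640625), 71.30101776123047) (150, 119, 63, 87)
[[0.696 0.231 0.02 ]
 [0.723 0.15  0.02 ]
 [0.535 0.087 0.02 ]
 [0.508 0.168 0.02 ]]
red side 57.5 ((208.0, 250.5), (19.0, 6.0), 90.0) (205, 241, 7, 20)
black side 290.0 ((242.60000610351562, 217.6999969482422), (11.067972183227539, 32.57146072387695), 18.434947967529297) (234, 202, 18, 32)
grip plane [0.51640615 0.14366818 0.173     ] cross (array([0.51615443, 0.14398599, 0.17025012]), np.float64(0.0006151009098888919))
[[0.5165 0.185  0.173 ]
 [0.5408 0.1104 0.173 ]
 [0.5163 0.1023 0.173 ]
 [0.492  0.1769 0.173 ]]
red [0.53477004 0.24474036 0.18      ] cross (array([0.53426047, 0.24830934, 0.16581009]), np.float64(0.0021331001287590774))
```

The measurements agree. Yaw is about 0.315 rad, and the post predicted from the grip, (0.536, 0.2425), matches the measured one, (0.535, 0.245). Next I'll work out the approach in tool axes.

```bash
cat >> h.py <<'E'
YAW=.317; PX=np.array([np.cos(YAW),np.sin(YAW),0]); PY=np.array([-np.sin(YAW),np.cos(YAW),0])
def togo(p,zdir):
    o=manip.get_obs(); r=R.from_quat(o["tool_rot"])
    z=zdir; x=np.array([0,0,-1.]); tr=R.from_matrix(np.c_[x,np.cross(z,x),z])
    if abs((r.inv()*tr).magnitude())>np.pi/2: tr=R.from_matrix(np.c_[x,np.cross(-z,x),-z])
    print("shift cm",np.round(r.inv().apply(np.array(p)-o["eef_pos"])*100,2),"rot",np.round((r.inv()*tr).as_rotvec(),3),"q",np.round(o["joint_pos"],2),"pos",np.round(o["eef_pos"],4),"F",np.round(o["contact_force"],1))
E
python3 - <<'E'
from h import *
o=manip.get_obs(); print(np.round(R.from_quat(o["tool_rot"]).as_matrix(),3))
togo([.535,.244,.25],PY)
E
```

```text
[[-0.     0.969  0.247]
 [ 0.001  0.247 -0.969]
 [-1.     0.    -0.001]]
shift cm [ -1.86  57.87 -65.4 ] rot [-0.067 -0.001 -0.   ] q [-1.32  0.09  0.18  1.66  0.    1.57] pos [ 0.1359 -0.5327  0.2306] F [-0.6 -0.2  0.4]
```

play_rows(
  translation=[
    [-0.5, 2.9, -3.2],
    [-1, 5.8, -6.5],
    [-1.5, 8.7, -9.8],
    [-1.9, 11.6, -13],
    [-1.9, 14.5, -16.3],
    [-1.9, 17.4, -19.6],
    [-1.9, 20.3, -22.9],
    [-1.9, 23.2, -26.2],
    [-1.9, 26, -29.5],
    [-1.9, 28.9, -32.7],
  ],
  delta_rot=[
    [-0.08, 0, 0],
    [-0.16, 0, 0],
    [-0.24, 0, 0],
    [-0.33, 0, 0],
    [-0.41, 0, 0],
    [-0.49, 0, 0],
    [-0.57, 0, 0],
    [-0.66, 0, 0],
    [-0.74, 0, 0],
    [-0.82, 0, 0],
  ],
  hand=0,
)

```text
time_s: 1.1
eef_pos: [0.3353, -0.1429, 0.2502]
tool_rot: [0.174, 0.685, -0.174, 0.685]
contact_force: [0.9, -1.1, -0.2]
width: 0.0852
```

```bash
python3 - <<'E'
from h import *
togo([.535,.244,.25],PX)
E
```

```text
shift cm [ 3.000e-02  4.353e+01 -9.400e-01] rot [-0.815  0.     0.   ] q [-0.4  -0.34 -0.17  1.74  0.    1.67] pos [ 0.3353 -0.1429  0.2502] F [ 0.9 -1.1 -0.2]
```

play_rows(
  translation=[
    [0, 4.5, -0.1],
    [0, 9, -0.2],
    [0, 13.5, -0.3],
    [0, 18, -0.4],
    [0, 22.5, -0.5],
    [0, 27, -0.6],
    [0, 31.5, -0.7],
    [0, 36, -0.8],
    [0, 40.5, -0.9],
    [0, 43.5, -0.9],
  ],
  delta_rot=[
    [-0.09, 0, 0],
    [-0.18, 0, 0],
    [-0.27, 0, 0],
    [-0.36, 0, 0],
    [-0.45, 0, 0],
    [-0.54, 0, 0],
    [-0.63, 0, 0],
    [-0.71, 0, 0],
    [-0.79, 0, 0],
    [-0.81, 0, 0],
  ],
)

```text
time_s: 2.1
eef_pos: [0.5368, 0.2438, 0.2491]
tool_rot: [-0.11, 0.699, 0.11, 0.698]
contact_force: [0.2, 0.4, -0.1]
width: 0.0854
```

```bash
python3 - <<'E'
from h import *
togo([.535,.2435,.155],PX)
c=manip.calibration("wrist"); o=manip.get_obs(); im=manip.get_image("wrist")
cv2.imwrite("pics/w1.png",im[:,:,::-1])
r=R.from_quat(o["tool_rot"]).as_matrix(); T=c["tool_from_camera"]
for k in blobs(im,"red",(0,0,512,384))[:3]:
    b=cv2.minAreaRect(k); d=r@T[:3,:3]@np.linalg.inv(c["intrinsics"])@[*b[0],1]; e=o["eef_pos"]+r@T[:3,3]
    print(b,cv2.boundingRect(k),e+d*(.175-e[2])/d[2])
E
```

```text
shift cm [ 9.41  0.02 -0.17] rot [-0.004 -0.001 -0.   ] q [0.43 0.19 0.33 1.71 0.   1.68] pos [0.5368 0.2438 0.2491] F [ 0.2  0.4 -0.1]
((248.97061157226562, 205.88238525390625), (21.10059928894043, 23.283418655395508), 75.96376037597656) (237, 195, 25, 22) [0.53425227 0.24264935 0.175     ]
```

View pics/w1.png

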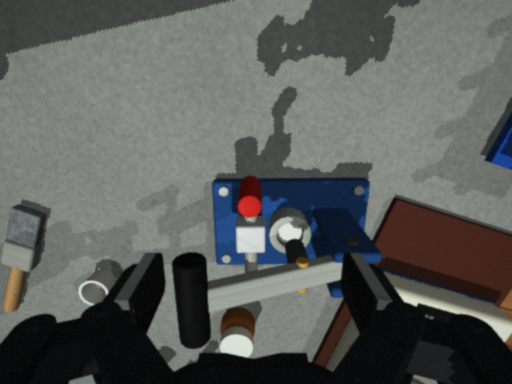

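The wrist picture shows the red post top at (249,205), midway between the fingers in the column direction. The grip at (190,300) is clear of the left finger, and the ray gives (0.534, 0.243), as before. I'll descend and pinch.

play_rows(
  translation=[
    [1, 0, -0.2],
    [2.5, 0, -0.2],
    [4, 0, -0.2],
    [5.5, 0, -0.2],
    [7, 0, -0.2],
    [8, 0, -0.2],
    [8.8, 0, -0.2],
    [9.2, 0, -0.2],
    [9.2, 0, -0.2],
    [9.2, 0, -0.2],
  ],
  delta_rot=[
    [0, 0, 0],
    [0, 0, 0],
    [0, 0, 0],
    [0, 0, 0],
    [0, 0, 0],
    [0, 0, 0],
    [0, 0, 0],
    [0, 0, 0],
    [0, 0, 0],
    [0, 0, 0],
  ],
)

```text
time_s: 3.15
eef_pos: [0.5345, 0.2407, 0.1588]
tool_rot: [-0.109, 0.698, 0.109, 0.699]
contact_force: [-0.4, -0.6, 0.3]
width: 0.0856
```

play_rows(
  translation=[
    [0, 0, 0],
    [0, 0, 0],
    [0, 0, 0],
    [0, 0, 0],
    [0, 0, 0],
    [0, 0, 0],
    [0, 0, 0],
    [0, 0, 0],
    [0, 0, 0],
    [0, 0, 0],
  ],
  delta_rot=[
    [0, 0, 0],
    [0, 0, 0],
    [0, 0, 0],
    [0, 0, 0],
    [0, 0, 0],
    [0, 0, 0],
    [0, 0, 0],
    [0, 0, 0],
    [0, 0, 0],
    [0, 0, 0],
  ],
  hand=1,
)

```text
time_s: 4.15
eef_pos: [0.5349, 0.2408, 0.1587]
tool_rot: [-0.109, 0.698, 0.109, 0.699]
contact_force: [5.2, 1.7, 2.0]
width: 0.0157
```

```bash
python3 - <<'E'
from h import *
o=manip.get_obs(); togo(o["eef_pos"]+.035*PY,PX)
E
```

```text
shift cm [ 0.    3.5  -0.03] rot [-0.008  0.002 -0.   ] q [ 0.42  0.16  0.11  1.52 -0.    1.68] pos [0.5349 0.2408 0.1587] F [5.2 1.7 2. ]
```

The fingers stopped at 15.7 mm, so they hold the post. I'll pull it out.

play_rows(
  translation=[
    [0, 0.5, 0],
    [0, 1, 0],
    [0, 1.5, 0],
    [0, 2, 0],
    [0, 2.5, 0],
    [0, 3, 0],
    [0, 3.3, 0],
    [0, 3.5, 0],
    [0, 3.5, 0],
    [0, 3.5, 0],
  ],
  delta_rot=[
    [0, 0, 0],
    [0, 0, 0],
    [0, 0, 0],
    [0, 0, 0],
    [0, 0, 0],
    [0, 0, 0],
    [0, 0, 0],
    [0, 0, 0],
    [0, 0, 0],
    [0, 0, 0],
  ],
)

```text
time_s: 5.15
eef_pos: [0.5242, 0.2731, 0.1586]
tool_rot: [-0.109, 0.698, 0.108, 0.699]
contact_force: [7.4, -5.9, 4.2]
width: 0.0161
```

```bash
python3 - <<'E'
from h import *
togo([.535,.244,.25],PX)
t=manip.get_image("wrist")
cv2.imwrite("pics/w2.png",t[:,:,::-1])
E
```

```text
shift cm [-9.13 -3.12  0.16] rot [-0.009  0.001  0.002] q [ 0.48  0.17  0.13  1.53 -0.    1.74] pos [0.5242 0.2731 0.1586] F [ 7.4 -5.9  4.2]
```

View pics/w2.png

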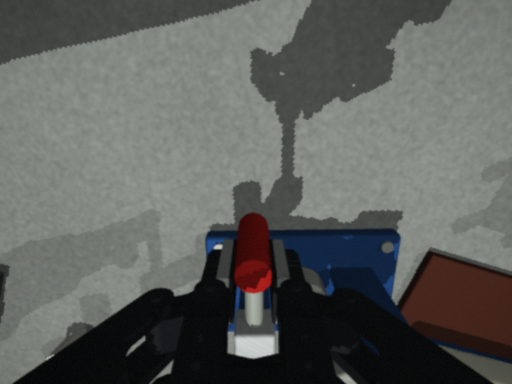

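The picture shows the post still held at (253,250), with the bolt now showing between it and the guide block. I'll release and lift, then check.

play_rows(
  translation=[
    [0, 0, 0],
    [0, 0, 0],
    [0, 0, 0],
    [0, 0, 0],
    [0, 0, 0],
    [-2, 0, 0],
    [-4, 0, 0],
    [-6, 0, 0],
    [-8, 0, 0],
    [-9, 0, 0],
  ],
  delta_rot=[
    [0, 0, 0],
    [0, 0, 0],
    [0, 0, 0],
    [0, 0, 0],
    [0, 0, 0],
    [0, 0, 0],
    [0, 0, 0],
    [0, 0, 0],
    [0, 0, 0],
    [0, 0, 0],
  ],
  hand=0,
)

```text
time_s: 6.2
eef_pos: [0.5239, 0.2742, 0.2501]
tool_rot: [-0.109, 0.698, 0.109, 0.699]
contact_force: [0.5, 0.2, -0.1]
width: 0.0854
```

```bash
python3 - <<'E'
from h import *
c=manip.calibration("wrist"); o=manip.get_obs(); im=manip.get_image("wrist")
r=R.from_quat(o["tool_rot"]).as_matrix(); T=c["tool_from_camera"]
cv2.imwrite("pics/w3.png",im[:,:,::-1])
for k in blobs(im,"red",(0,0,512,384))[:2]:
    b=cv2.minAreaRect(k); d=r@T[:3,:3]@np.linalg.inv(c["intrinsics"])@[*b[0],1]; e=o["eef_pos"]+r@T[:3,3]
    p=e+d*(.175-e[2])/d[2]; print(b,p,"out by",(p-[.5343,.2426,.175])@PY)
togo([.516,.144,.25],PX)
E
```

```text
((252.5, 204.0), (20.0, 23.0), 90.0) [0.5237449  0.27496627 0.175     ] out by 0.03404382400865185
shift cm [  0.07 -12.16  -4.73] rot [-0.008  0.003 -0.001] q [0.48 0.2  0.34 1.71 0.   1.74] pos [0.5241 0.2742 0.2509] F [-1.1 -0.2  1.4]
```

The catch is out by 34 mm of 36. Next is the handle. I'll shut the fingers and move over the grip, offset 15 mm to -y so the gripper body stays clear of the guide block.

play_rows(
  translation=[
    [0, -3, -1.2],
    [0, -6, -2.4],
    [0, -9, -3.6],
    [0, -12, -4.8],
    [0, -13.6, -5.2],
    [0, -13.6, -5.2],
    [0, -13.6, -5.2],
    [0, -13.6, -5.2],
    [0, -13.6, -5.2],
    [0, -13.6, -5.2],
  ],
  delta_rot=[
    [0, 0, 0],
    [0, 0, 0],
    [0, 0, 0],
    [0, 0, 0],
    [0, 0, 0],
    [0, 0, 0],
    [0, 0, 0],
    [0, 0, 0],
    [0, 0, 0],
    [0, 0, 0],
  ],
  hand=1,
)

```text
time_s: 7.25
eef_pos: [0.5154, 0.1293, 0.2481]
tool_rot: [-0.109, 0.699, 0.109, 0.699]
contact_force: [-0.3, 0.1, 0.8]
width: -0.0001
```

```bash
python3 - <<'E'
from h import *
togo([.517,.1285,.072],PX)
E
```

```text
shift cm [17.61 -0.12  0.13] rot [-0.007 -0.    -0.   ] q [0.25 0.05 0.17 1.69 0.   1.51] pos [0.5154 0.1293 0.2481] F [-0.3  0.1  0.8]
```

play_rows(
  translation=[
    [2.5, 0, 0],
    [5, 0, 0],
    [6, 0, 0],
    [7, 0, 0],
    [8, 0, 0],
    [9, 0, 0],
    [10, 0, 0],
    [11, 0, 0],
    [12, 0, 0],
    [13, 0, 0],
  ],
  delta_rot=[
    [0, 0, 0],
    [0, 0, 0],
    [0, 0, 0],
    [0, 0, 0],
    [0, 0, 0],
    [0, 0, 0],
    [0, 0, 0],
    [0, 0, 0],
    [0, 0, 0],
    [0, 0, 0],
  ],
)

```text
time_s: 8.25
eef_pos: [0.5155, 0.1286, 0.1175]
tool_rot: [-0.109, 0.699, 0.109, 0.699]
contact_force: [-1.8, 0.0, 3.7]
width: -0.0
```

```bash
python3 - <<'E'
from h import *
togo([.516,.129,.072],PX)
E
```

```text
shift cm [4.55 0.02 0.06] rot [-0.008 -0.    -0.   ] q [ 0.24  0.03 -0.1   1.44  0.    1.51] pos [0.5155 0.1286 0.1175] F [-1.8  0.   3.7]
```

The handle moves freely with about 4 N up on the tool. I'll take it to the stop.

play_rows(
  translation=[
    [0.8, 0, 0],
    [1.6, 0, 0],
    [2.4, 0, 0],
    [3.1, 0, 0],
    [3.6, 0, 0],
    [4.0, 0, 0],
    [4.3, 0, 0],
    [4.5, 0, 0],
    [4.6, 0, 0],
    [4.6, 0, 0],
  ],
  delta_rot=[
    [0, 0, 0],
    [0, 0, 0],
    [0, 0, 0],
    [0, 0, 0],
    [0, 0, 0],
    [0, 0, 0],
    [0, 0, 0],
    [0, 0, 0],
    [0, 0, 0],
    [0, 0, 0],
  ],
)

```text
time_s: 9.25
eef_pos: [0.5153, 0.1285, 0.0722]
tool_rot: [-0.109, 0.699, 0.109, 0.699]
contact_force: [1.5, 0.3, 1.8]
width: -0.0002
```

The tip at z = 72 mm puts the grip axis at about 58 mm, roughly 0.73 rad. I'll retreat and check.

play_rows(
  translation=[
    [-1, 0, 0],
    [-3, 0, 0],
    [-6, 0, 0],
    [-10, 0, 0],
    [-14, 0, 0],
    [-18, 0, 0],
    [-18, -3, -4],
    [-18, -6, -8],
    [-18, -9, -12],
    [-18, -9, -12],
  ],
  delta_rot=[
    [0, 0, 0],
    [0, 0, 0],
    [0, 0, 0],
    [0, 0, 0],
    [0, 0, 0],
    [0, 0, 0],
    [0, 0, 0],
    [0, 0, 0],
    [0, 0, 0],
    [0, 0, 0],
  ],
)

```text
time_s: 10.25
eef_pos: [0.4255, 0.0032, 0.2536]
tool_rot: [-0.108, 0.699, 0.107, 0.699]
contact_force: [1.1, 0.6, 0.6]
width: 0.0003
```

```bash
python3 - <<'E'
from h import *
t=manip.get_image("top"); s=manip.get_image("side")
print(manip.get_obs()["contact_force"])
cv2.imwrite("pics/f.png",np.hstack([cv2.resize(t[90:250,100:300],(400,320)),cv2.resize(s[160:320,130:330],(400,320))])[:,:,::-1])
for n,im,roi in(("red top",t,(90,170,145,220)),("black top",t,(150,190,210,240)),("red side",s,(170,215,240,300)),("black side",s,(225,195,275,280))):
    print(n,[(cv2.minAreaRect(c),cv2.contourArea(c)) for c in blobs(im,n.split()[0],roi)[:2]])
c=blobs(t,"red",(90,170,145,220))[0]; p=plane("top",cv2.minAreaRect(c)[0],.18); print("catch out",(p-[.5348,.2447,.18])@PY)
w=[b for b in blobs(t,"red",(310,170,350,210))]; print("white red",cv2.boundingRect(w[0]), [cv2.boundingRect(b) for b in blobs(cv2.imread("pics/top0.png")[:,:,::-1],"red",(310,170,350,210))][:1])
E
```

```text
[1.00781497 0.57077803 0.59165777]
red top []
black top [(((184.6551971435547, 209.50393676757812), (13.084424018859863, 37.61772155761719), 70.90650939941406), 369.5)]
red side [(((203.0, 264.0), (20.0, 8.0), 90.0), 76.5)]
black side [(((243.33963012695312, 249.8113250732422), (9.889959335327148, 31.592926025390625), 15.945395469665527), 232.5)]Traceback (most recent call last):
  File "<stdin>", line 7, in <module>
IndexError: list index out of range
```

View pics/f.png

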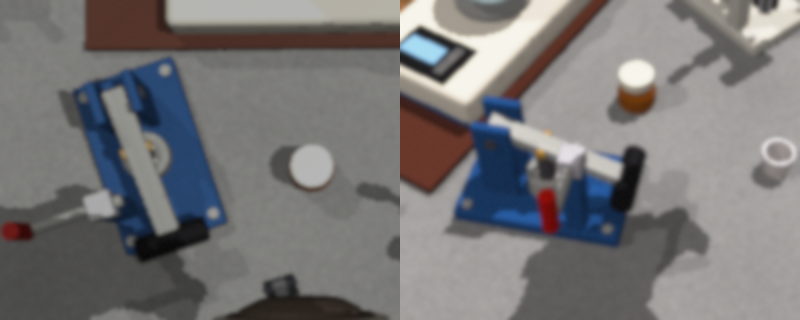

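The crops show the handle down, with the grip at about (184,209) in the top view. The catch is out, at about (108,206), but darkened by shadow, so the red mask missed it. I'll check the numbers, then hand in.

```bash
python3 - <<'E'
from h import *
g,e=cross((184.66,209.5),(243.34,249.8)); print("grip",g,e,"angle",.37+np.arcsin((.115-g[2])/.16))
r,e=cross((106.5,205.5),(203,264)); print("post",r,e,"out",(r-[.5343,.2483,.166])@PY)
print(manip.get_obs()["contact_force"]); manip.finish_job()
E
```

```text
grip [0.5152011  0.14518253 0.05759729] 0.0008511617204977217 angle 0.7369465348804898
post [0.52328119 0.27875213 0.16562974] 0.0007069793796218268 out 0.032369600153015675
[1.00781497 0.57077803 0.59165777]
the job is handed in; nothing more can be done
```

The blue press is pressed: I pulled its red catch out with the handle still up, then pushed the handle down to its lower stop. The job was handed in at about 10.4 s of the 42 s allowed, and no verdict was reported.

- **Catch:** out by 34 mm in the wrist view after release. Top and side views together gave about 32 mm at the end, using a top-view pixel I read by eye. Both are above the 24 mm required.
- **Handle:** the two views put the grip axis at z = 57.6 mm, which is about 0.737 of 0.74 rad.
- **Robot:** retreated to z = 0.25 m, clear of the presses. The force reading was about 1 N, the same as at the start, so it touches nothing.
- **White press:** the arm was never brought near it, but I have no final measurement of its catch. My last script stopped before that check because its red mask missed the blue catch in the robot's shadow.

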